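Load the sample vial and latch the light-tight chamber

TASK

Stand the large glass vial upright in the cup on the inside of the black chamber's open door and let it go. Then swing the door in without tipping the vial, and push it home until the sprung latch snaps in behind its strike and the door stays shut by itself. Leave the two small vials and the little dropper bottle standing where they are.

Things in the scene. Friction and masses are not known exactly. Their poses are not given: they have to be found in the camera images.
- large_vial: The sample: round glass vial with a black screw cap, the largest of the three vials, 32 mm across, 60 mm tall, 30 g. Origin at the centre of its underside, z up along its axis. Loose on the table at the start; grasp across 32 mm, 22 to 48 mm above its underside (the cup hides the lowest 16). Jerks of the door make it rock.
- small_vial_a: Bystander: small glass vial with a white cap, 27 mm across, 52 mm tall; origin at the centre of its underside. The three vials stand at least 65 mm apart, centre to centre; which one stands where varies.
- small_vial_b: Bystander: the other small glass vial with a white cap, 27 mm across, 52 mm tall; origin at the centre of its underside.
- drop_bottle: Bystander: little yellow dropper bottle, 28 mm across, 69 mm tall; origin at the centre of its underside.
- chamber: Black light-tight sample chamber bolted to the table (it cannot move; its place and yaw vary): 145 mm deep (x), 202 mm wide (y), 112 mm high, with a roof and four walls. On its roof, 109 mm behind the front face, a small detector head reaches 140 mm above the table. Origin at the centre of its underside; its front, with the doorway, faces its own -x. Seen from the front the door hinges on the right (-y) edge and the latch is on the left (+y).
- chamber_door (a joint): Door angle (rad) about its upright hinge: 0 = shut, grows as it opens to the front; starts at 1.3 to 1.75, stays where left, stops at -0.012 and 1.9. Black panel 146 mm wide, 8 mm thick, 6 to 106 mm above the table. Shutting, the tongue meets the strike at about 0.09, the push rises to 5 to 12 N near the free edge, and it snaps out behind the strike between 0.04 and 0.01; then the door reads about 0.
- door_hinge (a point): Point on the hinge axis, level with its inner face, 56 mm above the table. Its axes turn with the door: +y runs along the door from the hinge to the free edge (150 mm from the axis), +x points out of the door's inner face (into the chamber when shut), -x out of its outer face.
- door_push (a point): Point on the outer face of the door, 128 mm from the hinge axis and 88 mm above the table, on the plain strip above the latch case, where a hand pushes it shut. Axes as door_hinge: push along +x. The strip is free of fittings from 65 to 106 mm above the table.
- cup (a point): Centre of the rubber pad on the floor of the round aluminium cup on the inside of the door, 21.5 mm above the table, 88 mm from the hinge axis along the door and 50 mm in front of its inner face. The cup is 37 mm across inside, flaring to 41 at the mouth, its rim 16 mm above the pad. Axes as door_hinge. The panel rises to 106 mm beside it, so fingers should close along the door (y), opened to 60 mm at most.
- latch_tongue (a joint): How far (m) the steel tongue is pressed back into its case: 0 = fully out, at most 0.010. Spring: 4 N at 0, 7 N at 0.006. It is sloped 33 degrees on the side that leads as the door shuts, square on the other. The case is a steel box 45 mm wide, 22 mm proud of the door's outer face at the free edge, 28 to 60 mm above the table; its thumb slide stands 30 mm proud.
- tongue_tip (a point): End of the tongue, 162 mm from the hinge axis when fully out, 44 mm above the table.
- strike_lip (a point): Edge of the strike's lip, the fixed steel bracket on the chamber's left front edge; when latched the tongue lies behind (inside) this lip, overlapping it by 6 to 7 mm, with 1.5 mm of play.
Not all that is in view belongs to the job. What is shaped like the large_vial but blue, green or red is not meant.

How it is judged:
By the outcome, as a careful person would: the job done as asked, in the order asked, and still so for the second after the job is handed in, with the robot touching nothing.
It also fails if it takes over 64 s, if anything falls off the work surface, if the arm or the gripper's body presses on something with over 40 N, if the wrist force passes 120 N, or if a joint passes its speed limit or range.

ROBOT

A 6-joint arm with a two-finger parallel gripper is mounted at the origin on a cart in front of the work surface, level with it; the furniture and walls round the work are solid. World frame = base frame: x ahead of the robot, y to its left, z up, the work surface at z = 0. Lengths are in m, angles in rad, forces in N, time in s.
With the tool pointing down it reaches from about 0.425 to 1.125 m from the base axis. Payload 14.9 kg.
Tool frame: the origin (TCP) lies midway between the tips of the shut fingers; the grasp point (between the pads) lies 19 mm behind it (bot.hold_point_z is the distance from the TCP to the grasp point, in m); z points along the fingers, y is the line along which they close (so a half turn about z gives the same grasp; the last joint's range is limited). The gripper opens to 91 mm and grips with 3 to 60 N. Pads are 32 mm wide; open, the fingers measure 118 mm over their backs; the gripper's body (76 mm by 178 mm) begins 60 mm behind the grasp point.
Start: joints at [-1.236, 0.379, 1.734, -0, 1.028, -0.033], TCP at [0.252, -0.653, 0.185] pointing down, gripper open.
Joint ranges: [-2.77, 2.77], [-0.74, 2.19], [0, 2.66], [-1.06, 4.2], [0.31, 2.87], [-3.08, 3.08]. Speed limits (rad/s): [1.89, 1.89, 2.39, 3.14, 3.14, 3.14].

INTERFACE

Orientations are given as a rotation vector (axis times angle).
In Python, from station import bot gives the robot as it stands.
- The arm moves only by the tool send_rows, never from a script. Its argument "motion" is a list of rows, each a list of 3 entries, a list of its own where there are three numbers: the turn, a rotation vector about the tool's x, y, z in degrees, then the shift along the tool's x, y, z in cm, then the opening, from -1 (shut) to 1 (fully open). A call has 1 to 20 rows; each row is the pose to reach, as a shift and turn from the pose commanded when the call began, along the tool's axes at that moment; what a row does not reach only later rows make up. A row lasts 1/12 s, in which the tool goes at most 41.7 mm and 7.16 degrees, less where a joint would pass 70% of its speed; a pose out of reach is approached as far as the arm can. A call with a gripper value outside its range is refused whole. The fingers move at their own pace and stop on an object; "force" is the grip in N (left out, the last holds). Time passes only in rows, so rows that repeat a pose let the fingers close. It gives the time, the measured TCP pose, the force, the opening and the grip force at its end, in the units of the state.
- bot.read_state(): the state, without advancing time (a new reading comes with each control period).
- bot.snapshot(name): name is "side" or "top"; returns (picture, depth): 384x512x3 uint8, blue, green, red; 384x512 float32, m along the optical axis (not along the pixel's ray), 0 where there is no reading.
- bot.camera_model(name): a dict with "camera_matrix" (3x3 intrinsics, pixels), "extrinsics" (4x4, takes a point from camera to world coordinates). Camera axes: x right, y up, looking along -z (the intrinsics and any distortion apply to the point x, -y, -z); pixel columns grow to the right and rows downward; lengths in m; the calibration is good to about 2 mm. A picture is of the moment at which its call begins. camera_model takes no time and is no camera call.
- bot.sign_off(): hands the job in; it is judged then, once.
The state is a dict: "time_s": time; "q": joint angles; "qd": joint speeds; "joint_torque": joint torques, N m; "ee_pos": TCP position; "ee_rot": TCP orientation; "ft_force": force on the tool from outside, world axes, zero at the start; "ft_torque": the same for the moment, N m; "gripper_width": finger opening in m; "gripper_force": force on a finger pad.
Only numpy, scipy, OpenCV 4.12 (cv2) and the standard library are available. Lean on these libraries where they do the work, as an engineer would, in place of code of your own. Each camera call takes 0.05 s, during which the arm holds its last target. There are 200 camera calls.

## Working session

There is one attempt and no reset: what is moved stays moved. The work goes in short steps, Python scripts to look and compute and a tool call to move; the robot and the scene stay as the last step left them, time stands still between calls to the robot, and variables do not carry over. Pictures are saved under pics/ and viewed, at most 10 in all, crops included, and the job is handed in when it is done.

Besides the shell and the picture viewer there is one more tool, called after "Request:" in YAML: its name, and indented under it one key for each argument. send_rows: Moves the arm, as the interface text tells. Its arguments: {"type":"object","properties":{"motion":{"type":"array"},"force":{"type":"number"}},"required":["motion"]}

```bash
mkdir -p pics; ls; cat > h.py <<'E'
import numpy as np, cv2
from station import bot
from scipy.spatial.transform import Rotation as R
np.set_printoptions(precision=4,suppress=True)
def cloud(name,depth):
    m=bot.camera_model(name);K=np.array(m["camera_matrix"]);T=np.array(m["extrinsics"])
    v,u=np.mgrid[:depth.shape[0],:depth.shape[1]]
    P=np.stack([(u-K[0,2])/K[0,0]*depth,-(v-K[1,2])/K[1,1]*depth,-depth],-1)
    W=P@T[:3,:3].T+T[:3,3]; W[depth<=0]=np.nan
    return W
def ray(name,u,v,z):
    m=bot.camera_model(name);K=np.array(m["camera_matrix"]);T=np.array(m["extrinsics"])
    d=T[:3,:3]@np.array([(u-K[0,2])/K[0,0],-(v-K[1,2])/K[1,1],-1]);o=T[:3,3]
    return o+d*(z-o[2])/d[2]
def snap(name,fn):
    p,d=bot.snapshot(name);np.savez(fn,p=p,d=d);return p,d
E
python3 - <<'E'
from h import *
for n in("side","top"):
    p,d=snap(n,n+"0.npz");cv2.imwrite(f"pics/{n}0.png",p)
    m=bot.camera_model(n);print(n,m.keys(),np.array(m["camera_matrix"]),np.array(m["extrinsics"]),m.get("distortion"))
print(bot.read_state())
E
```

```text
pics
side dict_keys(['camera_matrix', 'extrinsics']) [[459.9132   0.     260.5577]
 [  0.     459.9132 193.4294]
 [  0.       0.       1.    ]] [[ 0.9997  0.0065 -0.0238  0.5379]
 [-0.0226  0.625  -0.7803 -0.9045]
 [ 0.0098  0.7806  0.625   0.7523]
 [ 0.      0.      0.      1.    ]] None
top dict_keys(['camera_matrix', 'extrinsics']) [[405.8585   0.     254.4285]
 [  0.     405.8585 192.8695]
 [  0.       0.       1.    ]] [[ 0.0281  0.9977 -0.0611  0.4707]
 [-0.9996  0.0277 -0.0076 -0.0925]
 [-0.0058  0.0612  0.9981  1.062 ]
 [ 0.      0.      0.      1.    ]] None
{'time_s': 0.1, 'q': array([-1.2363,  0.3794,  1.7347, -0.    ,  1.0285, -0.0333]), 'qd': array([ 0.0002,  0.0003, -0.001 ,  0.0008,  0.0006,  0.0001]), 'joint_torque': array([ -0.0002, -76.5039, -43.5291,   0.0653,   0.0399,  -0.    ]), 'ee_pos': array([ 0.2516, -0.6528,  0.1844]), 'ee_rot': array([-3.0877, -0.5743,  0.0002]), 'ft_force': array([ 0.6689, -0.7659,  0.9679]), 'ft_torque': array([ 0.0144, -0.0089,  0.015 ]), 'gripper_force': 0.0, 'gripper_width': 0.09161802609726652}
```

View pics/side0.png

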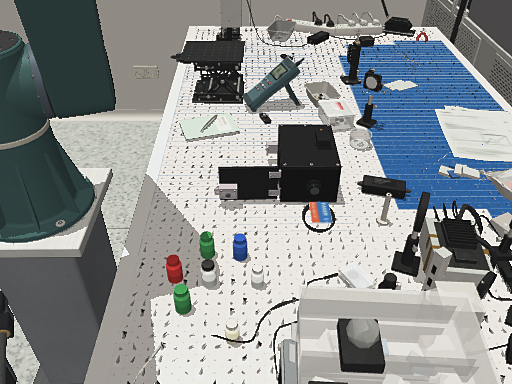

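View pics/top0.png

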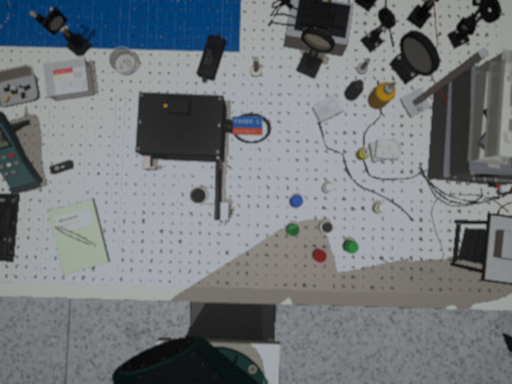

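The candidates for the large vial:

| Object | Side pixel | Top pixel |
|---|---|---|
| Black-capped clear vial (chosen) | (209,270) | (327,227) |
| Red decoy | (174,268) | (319,255) |
| Green decoy | (207,245) | (292,229) |
| Green decoy | (182,298) | (351,246) |
| Blue decoy | (240,246) | (296,201) |
| White-capped small vial | (257,274) | (327,187) |
| White-capped small vial | (232,328) | (378,207) |

The door stands open towards the robot. In the side view its panel is at (250,182) and the latch case at (228,190). In the top view the cup is at (199,195).

```bash
python3 - <<'E'
from h import *
S=np.load("side0.npz");T=np.load("top0.npz")
cs=S["p"][225:350,150:290];ct=T["p"][80:270,125:365]
a=cv2.resize(cs,None,fx=4,fy=4,interpolation=cv2.INTER_CUBIC)
cv2.imwrite("pics/cropside.png",a)
cv2.imwrite("pics/croptop.png",cv2.resize(ct,None,fx=3.3,fy=3.15,interpolation=cv2.INTER_CUBIC))
WT=cloud("top",T["d"]);WS=cloud("side",S["d"])
# table heights
for W,n in((WT,"top"),(WS,"side")):
    z=W[...,2];print(n,"table z med",np.nanmedian(z[(abs(z)<.03)]))
# tops of small things near vials
z=WT[...,2]
def blobs(W,lo,hi,box,minpx=15):
    z=W[...,2];m=((z>lo)&(z<hi)&(W[...,0]>box[0])&(W[...,0]<box[1])&(W[...,1]>box[2])&(W[...,1]<box[3])).astype(np.uint8)
    n,l,s,c=cv2.connectedComponentsWithStats(m)
    for i in range(1,n):
        if s[i,4]>minpx:
            P=W[l==i];print(c[i],s[i,4],"xyz",np.nanmedian(P,0),"zmax",np.nanpercentile(P[:,2],95),"bgr",)
print("top");blobs(WT,.035,.09,(.2,.75,-.5,-.1))
print("side");blobs(WS,.04,.09,(.2,.75,-.55,-.1))
# door top from top view
m=(z>.095)&(z<.118)&(WT[...,0]>.3)&(WT[...,0]<.75)&(WT[...,1]>-.15)&(WT[...,1]<.3)
v,u=np.nonzero(m);print(u.min(),u.max(),v.min(),v.max())
np.save("m.npy",m)
for r in range(150,225,6):
    c=u[v==r]; 
    if len(c): print(r,c.min(),c.max(),WT[r,c].mean(0),end="; ")
# side door face
m2=(WS[...,2]>.066)&(WS[...,2]<.1)&(WS[...,0]>.38)&(WS[...,0]<.56)&(WS[...,1]>-.15)&(WS[...,1]<.1)
P=WS[m2];print("\nside door",len(P),P.min(0),P.max(0));print(np.polyfit(P[:,0],P[:,1],1),np.std(P[:,1]-np.polyval(np.polyfit(P[:,0],P[:,1],1),P[:,0])))
E
```

```text
top table z med 0.0007327093815052699
side table z med 0.0002539077851424487
top
[387.3871 149.0215] 465 xyz [ 0.6529 -0.4164  0.0454] zmax 0.04859502696174043 bgr
[363.7952 152.2651] 83 xyz [ 0.6421 -0.3569  0.0415] zmax 0.06690056030343781 bgr
[328.4    186.5444] 90 xyz [ 0.5536 -0.2698  0.0504] zmax 0.05490186601121823 bgr
[296.1288 200.2348] 132 xyz [ 0.5171 -0.1883  0.059 ] zmax 0.06257506227613054 bgr
[399.7073 207.1707] 41 xyz [ 0.5096 -0.4434  0.0579] zmax 0.08660258297760826 bgr
[380.8021 207.2188] 96 xyz [ 0.506  -0.4004  0.0509] zmax 0.054242024471935435 bgr
[325.8702 226.4656] 131 xyz [ 0.4546 -0.2631  0.059 ] zmax 0.06290283972018651 bgr
[292.7099 229.0229] 131 xyz [ 0.4456 -0.1821  0.0588] zmax 0.06333668591128544 bgr
[351.3427 246.1329] 143 xyz [ 0.4081 -0.3266  0.058 ] zmax 0.06307454714004489 bgr
[319.8222 255.2815] 135 xyz [ 0.3836 -0.2494  0.0589] zmax 0.0630823933561674 bgr
side
[205.9011 238.8516] 182 xyz [ 0.4431 -0.1889  0.0558] zmax 0.06146852612363511 bgr
[239.4804 240.9385] 179 xyz [ 0.5146 -0.1966  0.0564] zmax 0.061457604813003754 bgr
[172.8421 262.8995] 2
[... 329 characters left out ...]
55] 145 xyz [ 0.503  -0.4057  0.0515] zmax 0.054057788064939216 bgr
[227.8824 339.2549] 51 xyz [ 0.4993 -0.4482  0.0689] zmax 0.08719669248066458 bgr
136 223 97 219
150 136 220 [0.6252 0.0981 0.1124]; 156 209 219 [0.6151 0.016  0.0994]; 162 216 218 [0.5999 0.0054 0.1071]; 168 216 219 [0.5864 0.0044 0.1009]; 174 215 218 [0.5714 0.0058 0.1058]; 180 215 218 [0.5571 0.0052 0.1063]; 186 215 218 [0.5431 0.005  0.1036]; 192 215 218 [0.5287 0.0043 0.1059]; 198 215 218 [0.5147 0.0037 0.1038]; 204 215 218 [0.5005 0.0036 0.1033]; 210 215 217 [0.4862 0.004  0.1069]; 216 215 217 [0.4721 0.0033 0.1089]; 
side door 451 [ 0.4613 -0.0031  0.066 ] [0.5588 0.0083 0.1   ]
[ 0.0139 -0.0047] 0.0017037719490855584
```

View pics/cropside.png

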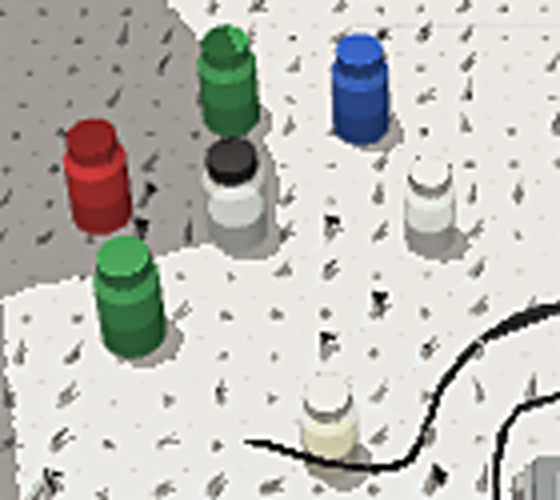

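View pics/croptop.png

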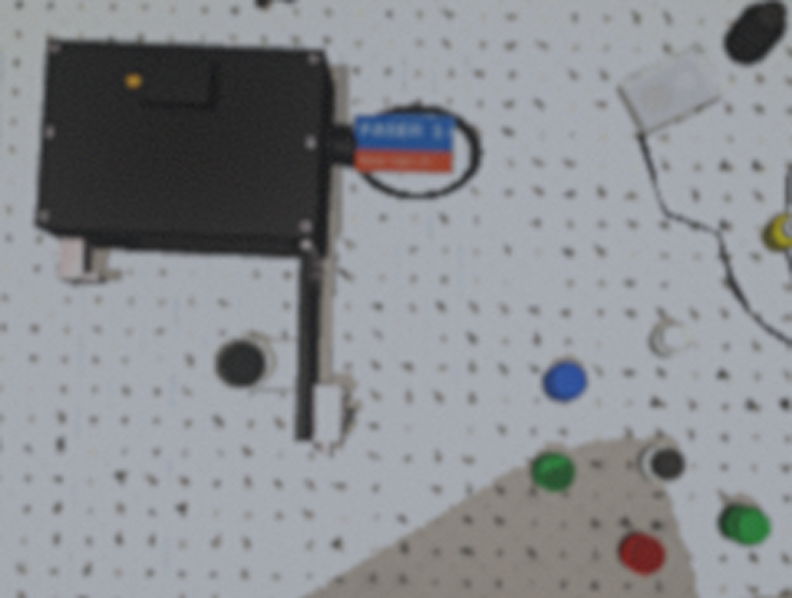

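The crops confirm the choice. The black-capped clear vial at side (209,270) / top (327,227) is the large one, and the coloured ones are decoys. The yellow dropper is at top (362,154) and the empty cup at top (198,195).

```bash
python3 - <<'E'
from h import *
from scipy.optimize import least_squares
S=np.load("side0.npz");T=np.load("top0.npz")
def pix(p,c,r,thr):
    g=p.max(2);u0,v0=c;m=np.zeros(g.shape,np.uint8);cv2.circle(m,c,r,1,-1);m&=(g<thr).astype(np.uint8)
    n,l,s,k=cv2.connectedComponentsWithStats(m);i=1+np.argmax(s[1:,4]);print(c,s[i],k[i]);return k[i],s[i]
def line(n,u,v):
    a=ray(n,u,v,0);b=ray(n,u,v,.2);d=b-a;return a,d/np.linalg.norm(d)
def tri(A,B):
    M=np.zeros((3,3));r=np.zeros(3)
    for a,d in(A,B):
        Q=np.eye(3)-np.outer(d,d);M+=Q;r+=Q@a
    x=np.linalg.solve(M,r);gap=[np.linalg.norm((np.eye(3)-np.outer(d,d))@(x-a)) for a,d in(A,B)];return x,gap
kt,_=pix(T["p"],(327,227),9,90);ks,_=pix(S["p"],(208,267),12,75)
print("cap tri",tri(line("top",*kt),line("side",*ks)),"top ray z.058",ray("top",*kt,.058),"side ray .054",ray("side",*ks,.054))
kc,_=pix(T["p"],(198,195),14,90)
WT=cloud("top",T["d"]);WS=cloud("side",S["d"])
print("cup ray .0215/.0375",ray("top",*kc,.0215),ray("top",*kc,.0375),"depth",np.nanmedian(WT[192:198,195:201].reshape(-1,3),0))
z=WT[...,2]
rim=(z>.028)&(z<.05)&(np.hypot(WT[...,0]-.527,WT[...,1]-.058)<.035);P=WT[rim];print("rim pts",len(P),P.min(0),P.max(0),P.mean(0))
roof=(z>.106)&(z<.118)&(WT[...,0]>.6)&(WT[...,0]<.8)&(WT[...,1]>-.05)&(WT[...,1]<.25)
print("roof",cv2.minAreaRect(WT[roof][:,:2].astype(np.float32)),np.median(WT[roof][:,2]))
dm=(z>.09)&(z<.115)&(WT[...,0]<.595)&(WT[...,0]>.4)&(abs(WT[...,1]-.005)<.02);print("door",cv2.minAreaRect(WT[dm][:,:2].astype(np.float32)))
# free-edge: lowest row dark at top edge
g=T["p"].max(2);print(g[210:226,214:219].mean(1))
b=T["p"];print("row200",g[200,208:226], "row180",g[180,208:226])
for c in((215.5,216),(219,218.5)): print(ray("top",*c,.106))
E
```

```text
(327, 227) [322 223  10   9  71] [326.6761 226.8028]
(208, 267) [202 259  12  12 119] [207.5126 264.8151]
cap tri (array([ 0.4525, -0.2655,  0.0562]), [np.float64(0.0007906047793191541), np.float64(0.0007906047793191148)]) top ray z.058 [ 0.4533 -0.2652  0.058 ] side ray .054 [ 0.4514 -0.2635  0.054 ]
(198, 195) [191 188  14  15 159] [197.5597 195.0126]
cup ray .0215/.0375 [0.5247 0.0613 0.0215] [0.5239 0.0589 0.0375] depth [0.5259 0.0616 0.0219]
rim pts 99 [0.5035 0.0371 0.0288] [0.5469 0.0806 0.0422] [0.5255 0.0612 0.0362]
roof ((0.6846932172775269, 0.0982394590973854), (0.20383667945861816, 0.15926548838615417), 88.20008850097656) 0.11242649659789028
door ((0.5295729637145996, 0.00503007136285305), (0.12915609776973724, 0.00862653274089098), 0.6285504102706909)
[ 77.   74.8  71.8  72.6  72.6  70.6  70.   70.4  73.  101.4 145.8 171.4
 177.4 174.2 172.2 173.6]
row200 [175 179 180 177 179 168 137  89  62  59  47  41  50  85 120 130 127 124] row180 [175 174 176 177 178 177 157 109  65  52  45  38  44  69 107 128 134 143]
[0.4721 0.0048 0.106 ]
[ 0.4665 -0.0037  0.106 ]
```

```bash
cat >> h.py <<'E'
def orient(a):  # tool z down, tool y at world angle a (rad)
    y=np.array([np.cos(a),np.sin(a),0]);z=np.array([0,0,-1.]);return np.stack([np.cross(y,z),y,z],1)
def plan(p,a,s=None):
    s=s or bot.read_state();R0=R.from_rotvec(s["ee_rot"]).as_matrix()
    return R.from_matrix(R0.T@orient(a)).as_rotvec(degrees=True).round(2),(R0.T@(np.array(p)-s["ee_pos"])*100).round(2)
E
python3 -c "
from h import *
print(plan((.4525,-.265,.12),0),plan((.4525,-.265,.022),0))"
```

```text
(array([ -0.05,  -0.03, -68.93]), array([ 32.69, -28.96,   6.47])) (array([ -0.05,  -0.03, -68.93]), array([ 32.69, -28.95,  16.27]))
```

Request:
send_rows:
  motion:
    - [[0,0,-69],[32.7,-29.0,6.5],0.3]
    - [[0,0,-69],[32.7,-29.0,6.5],0.3]
    - [[0,0,-69],[32.7,-29.0,6.5],0.3]
    - [[0,0,-69],[32.7,-29.0,6.5],0.3]
    - [[0,0,-69],[32.7,-29.0,6.5],0.3]
    - [[0,0,-69],[32.7,-29.0,6.5],0.3]
    - [[0,0,-69],[32.7,-29.0,6.5],0.3]
    - [[0,0,-69],[32.7,-29.0,6.5],0.3]
    - [[0,0,-69],[32.7,-29.0,6.5],0.3]
    - [[0,0,-69],[32.7,-29.0,6.5],0.3]
    - [[0,0,-69],[32.7,-29.0,6.5],0.3]
    - [[0,0,-69],[32.7,-29.0,6.5],0.3]
    - [[0,0,-69],[32.7,-29.0,6.5],0.3]
    - [[0,0,-69],[32.7,-29.0,6.5],0.3]
    - [[0,0,-69],[32.7,-29.0,6.5],0.3]
    - [[0,0,-69],[32.7,-29.0,6.5],0.3]

```text
time_s: 1.43
ee_pos: [0.4522, -0.266, 0.1201]
ee_rot: [2.221, 2.221, -0.0]
ft_force: [-0.5, -0.2, -0.7]
gripper_width: 0.0596
gripper_force: 0.0
```

```bash
python3 - <<'E'
from h import *
s=bot.read_state();print(s["time_s"],s["ee_pos"],s["ee_rot"],s["gripper_width"],s["q"])
print(plan((.4525,-.265,.022),0))
p,d=snap("side","side1.npz");cv2.imwrite("pics/s1.png",cv2.resize(p[140:330,110:310],None,fx=3,fy=3))
E
```

```text
1.4333 [ 0.4522 -0.266   0.1201] [ 2.2215  2.221  -0.    ] 0.05962122166195763 [-0.5761  0.1985  2.1182 -0.0001  0.8246 -0.5758]
(array([ 0.01,  0.01, -0.01]), array([0.1 , 0.03, 9.81]))
```

View pics/s1.png

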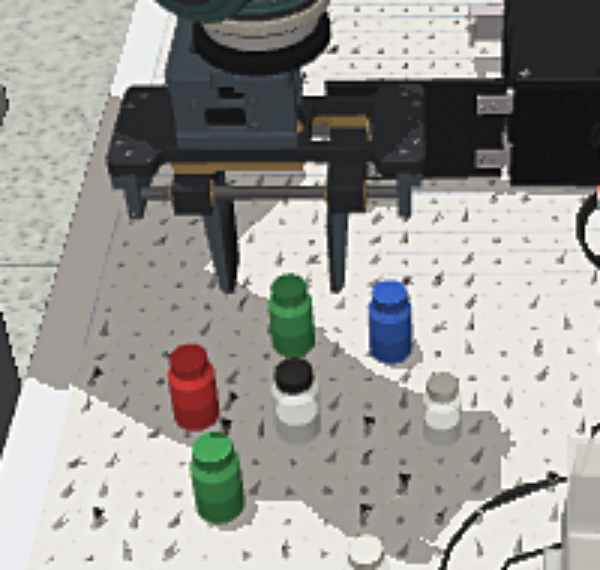

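The gripper hangs over the black-capped vial, with the fingertips at crop (229,292) and (336,292) and the vial at (295,400). I'll check the fingertips against the TCP using depth.

```bash
python3 - <<'E'
from h import *
D=np.load("side1.npz");W=cloud("side",D["d"])
m=(W[...,2]>.08)&(W[...,2]<.18)&(abs(W[...,0]-.45)<.08)&(W[...,1]<-.2)&(W[...,1]>-.32)
n,l,s,k=cv2.connectedComponentsWithStats(m.astype(np.uint8))
for i in range(1,n):
    if s[i,4]>30:
        P=W[l==i]; o=P[P[:,2]<np.percentile(P[:,2],15)];print(s[i],P.min(0),P.max(0),"low:",o.mean(0))
v=(W[...,2]>.045)&(W[...,2]<.07)&(np.hypot(W[...,0]-.4525,W[...,1]+.27)<.03);P=W[v];print("vial",P.min(0),P.max(0),P.mean(0))
p,d=snap("top","top1.npz");W=cloud("top",d)
c=(W[...,2]>.028)&(W[...,2]<.05)&(np.hypot(W[...,0]-.525,W[...,1]-.06)<.03);P=W[c];print("cup rim",P.min(0),P.max(0),cv2.minEnclosingCircle(P[:,:2].astype(np.float32)))
E
```

```text
[181 214   9  24  98] [ 0.4113 -0.2846  0.1488] [ 0.4221 -0.2491  0.1799] low: [ 0.4199 -0.2721  0.1516]
[219 225   6  13  59] [ 0.481  -0.2844  0.1498] [ 0.4906 -0.2795  0.1794] low: [ 0.4851 -0.2814  0.1527]
vial [ 0.4378 -0.2804  0.0451] [ 0.466  -0.2513  0.0632] [ 0.4522 -0.2692  0.056 ]
cup rim [0.5034 0.037  0.0282] [0.547  0.0812 0.0423] ((0.5251890420913696, 0.05909957364201546), 0.022927220910787582)
```

```bash
python3 - <<'E'
from h import *
print(bot.hold_point_z)
D=np.load("side1.npz");W=cloud("side",D["d"]);g=D["p"].max(2)
for r in range(222,244,2): print(r,"L",g[r,182:191],W[r,186],"R",g[r,218:227],W[r,222])
E
```

```text
0.0188
222 L [ 69  72  53  32  28  21   5 136 253] [ 0.4215 -0.2791  0.1857] R [255  59  23  70  68  66  56 148 252] [ 0.4874 -0.283   0.1886]
224 L [ 68  71  68  32  27  20   7  57 255] [ 0.4215 -0.2817  0.1832] R [222  82  18  69  69  65  53 134 247] [ 0.4871 -0.2827  0.1834]
226 L [ 64  68  75  31  33  23  10  60 255] [ 0.4208 -0.2803  0.1769] R [255 157  30  67  70  64  49 214 246] [ 0.4869 -0.2825  0.1782]
228 L [ 58  67  73  47  30  21   3 142 249] [ 0.4207 -0.2823  0.1738] R [253 153  28  55  69  65  48 205 244] [ 0.4868 -0.2838  0.1744]
230 L [ 66  64  71  52  31  24   0 214 245] [ 0.4202 -0.2817  0.1682] R [248 155  27  54  70  64  42 255 242] [ 0.4865 -0.2822  0.1679]
232 L [114  67  69  68  30  18   0 255 246] [ 0.4195 -0.2808  0.1623] R [245 218  41  40  69  63  40 255 241] [ 0.4863 -0.2825  0.1631]
234 L [142  67  66  74  34  15  40 161 255] [ 0.4192 -0.2816  0.1579] R [241 255  58  38  69  57  86 255 239] [ 0.486  -0.2821  0.1576]
236 L [172 107  66  65  37  14 130 168 164] [ 0.4188 -0.2818  0.153 ] R [238 255  56  19  49  62 255 244 235] [ 0.4858 -0.2822  0.1526]
238 L [161 164 169 134 174 173 167 163 165] [ 0.389  -0.1291 -0.0003] R [230 238 247 254 255 249 240 237 236] [ 0.4728 -0.1298 -0.0008]
240 L [159 160 160 160 159 161 162 168  78] [ 0.3895 -0.1348 -0.0013] R [234 234 235 237 242 201 163 242 236] [ 0.473  -0.1359 -0.0013]
242 L [160 159 159 159 160 159 160 122  99] [ 0.3903 -0.1422 -0.0004] R [234 234 237 205 144 146 145 240 236] [ 0.4735 -0.1447  0.001 ]
```

The fingertips appear about 30 mm above the reported TCP. I'll go part way down and measure again.

Request:
send_rows:
  motion:
    - [[0,0,0],[0.05,0,2.0],0.3]
    - [[0,0,0],[0.1,0,4.0],0.3]
    - [[0,0,0],[0.1,0,5.0],0.3]
    - [[0,0,0],[0.1,0,5.0],0.3]
    - [[0,0,0],[0.1,0,5.0],0.3]
    - [[0,0,0],[0.1,0,5.0],0.3]

```text
time_s: 2.03
ee_pos: [0.453, -0.2645, 0.0707]
ee_rot: [2.22, 2.222, 0.0]
ft_force: [0.2, -0.3, 0.1]
gripper_width: 0.0596
gripper_force: 0.0
```

```bash
cat >> h.py <<'E'
def tips(fn):
    s=bot.read_state();p,d=snap("side",fn);W=cloud("side",d);e=s["ee_pos"]
    m=(W[...,2]>max(.02,e[2]-.03))&(W[...,2]<e[2]+.1)&(abs(W[...,0]-e[0])<.06)&(abs(W[...,1]-e[1]+.016)<.006)
    print("ee",e,"w",s["gripper_width"])
    for sg in(-1,1):
        P=W[m&(sg*(W[...,0]-e[0])>.018)]
        if len(P)>5: print("finger",sg,len(P),"zmin",np.sort(P[:,2])[:4],"low mean",P[P[:,2]<P[:,2].min()+.02].mean(0))
E
python3 - <<'E'
from h import *
tips("side2.npz");p=np.load("side2.npz")["p"];cv2.imwrite("pics/s2.png",cv2.resize(p[170:310,130:290],None,fx=4,fy=4))
E
```

```text
ee [ 0.453  -0.2645  0.0707] w 0.05959446646857071
finger -1 157 zmin [0.0997 0.1019 0.1022 0.1036] low mean [ 0.4181 -0.2799  0.111 ]
finger 1 134 zmin [0.0985 0.0993 0.1011 0.1038] low mean [ 0.4861 -0.2804  0.1098]
```

View pics/s2.png

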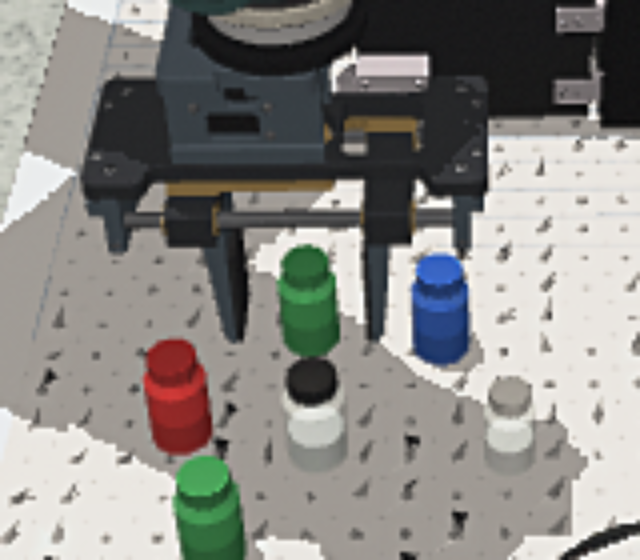

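Request:
send_rows:
  motion:
    - [[0,0,0],[-0.05,0,2.0],0.3]
    - [[0,0,0],[-0.05,0,4.0],0.3]
    - [[0,0,0],[-0.05,0,4.9],0.3]
    - [[0,0,0],[-0.05,0,4.9],0.3]
    - [[0,0,0],[-0.05,0,4.9],0.3]
    - [[0,0,0],[-0.05,0,4.9],0.3]

```text
time_s: 2.58
ee_pos: [0.4532, -0.2649, 0.022]
ee_rot: [2.219, 2.222, 0.0]
ft_force: [-0.7, -0.7, 0.1]
gripper_width: 0.0594
gripper_force: 0.0
```

```bash
python3 - <<'E'
from h import *
tips("side3.npz");p=np.load("side3.npz")["p"];cv2.imwrite("pics/s3.png",cv2.resize(p[190:310,140:280],None,fx=5,fy=5,interpolation=cv2.INTER_CUBIC))
E
```

```text
ee [ 0.4532 -0.2649  0.022 ] w 0.059394366103125665
finger -1 139 zmin [0.0506 0.0531 0.0536 0.0538] low mean [ 0.4187 -0.2808  0.0628]
finger 1 115 zmin [0.0514 0.0533 0.0537 0.0541] low mean [ 0.4863 -0.281   0.0623]
```

View pics/s3.png

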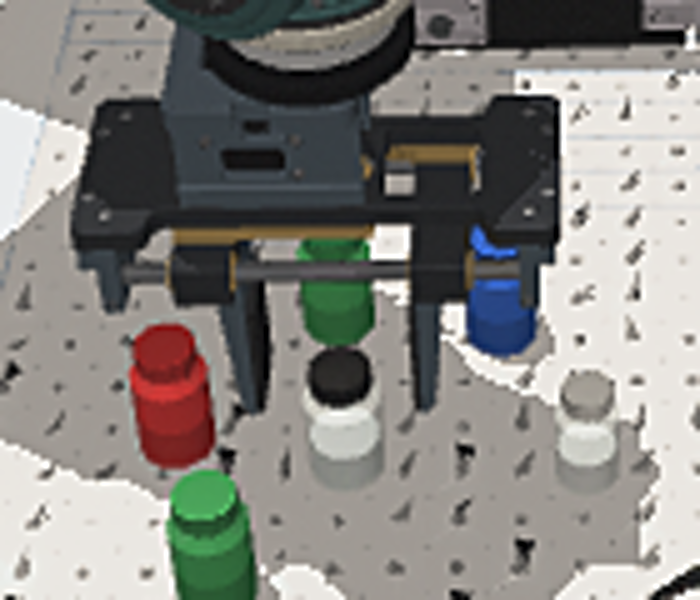

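The crop shows the fingertips at (255,410) and (425,408), level with the cap shoulder at about 50 mm. The vial is centred between them. Real tips are therefore about 28 mm above the reported TCP, so I'll go 28 mm lower and watch the force.

Request:
send_rows:
  motion:
    - [[0,0,0],[0,0,1.0],0.3]
    - [[0,0,0],[0,0,2.0],0.3]
    - [[0,0,0],[0,0,2.8],0.3]
    - [[0,0,0],[0,0,2.8],0.3]
    - [[0,0,0],[0,0,2.8],0.3]
    - [[0,0,0],[0,0,2.8],0.3]

```text
time_s: 3.13
ee_pos: [0.4525, -0.2645, -0.0072]
ee_rot: [-2.22, -2.223, 0.0]
ft_force: [-0.6, 0.8, 0.7]
gripper_width: 0.0595
gripper_force: 0.0
```

```bash
python3 - <<'E'
from h import *
tips("side4.npz")
E
```

```text
ee [ 0.4525 -0.2645 -0.0072] w 0.05947098986197023
finger -1 133 zmin [0.0218 0.0233 0.0234 0.0249] low mean [ 0.418  -0.2801  0.0328]
finger 1 110 zmin [0.023  0.0236 0.0249 0.0253] low mean [ 0.4863 -0.2809  0.0338]
```

Request:
send_rows:
  motion:
    - [[0,0,0],[0,0,0],-0.5]
    - [[0,0,0],[0,0,0],-0.5]
    - [[0,0,0],[0,0,0],-0.5]
    - [[0,0,0],[0,0,0],-0.5]
    - [[0,0,0],[0,0,0],-0.5]
    - [[0,0,0],[0,0,0],-0.5]
    - [[0,0,0],[0,0,0],-0.5]
    - [[0,0,0],[0,0,0],-0.5]
  force: 12

```text
time_s: 3.85
ee_pos: [0.4526, -0.2646, -0.007]
ee_rot: [2.22, 2.223, 0.0]
ft_force: [-0.4, 0.7, 4.1]
gripper_width: 0.0318
gripper_force: 12.0
```

```bash
python3 - <<'E'
from h import *
s=bot.read_state();print(s["ee_pos"],s["gripper_width"],s["gripper_force"],s["ft_force"])
tips("side5.npz")
E
```

```text
[ 0.4526 -0.2646 -0.007 ] 0.031835958005515315 12.00044184923172 [-0.4165  0.7427  4.1442]
ee [ 0.4526 -0.2646 -0.007 ] w 0.031835958005515315
finger -1 108 zmin [0.024  0.0241 0.0257 0.0265] low mean [ 0.4307 -0.2809  0.0342]
finger 1 79 zmin [0.023  0.0248 0.028  0.0282] low mean [ 0.474  -0.2813  0.0346]
```

Request:
send_rows:
  motion:
    - [[0,0,0],[0,0,-1],-0.5]
    - [[0,0,0],[0,0,-3.5],-0.5]
    - [[0,0,0],[0,0,-7],-0.5]
    - [[0,0,0],[0,0,-10.5],-0.5]
    - [[0,0,0],[0,0,-13.5],-0.5]
    - [[0,0,0],[1.5,0.3,-15],-0.5]
    - [[0,0,0],[4.5,1,-15],-0.5]
    - [[0,0,0],[8,1.8,-15],-0.5]
    - [[0,0,0],[11.5,2.6,-15],-0.5]
    - [[0,0,0],[15,3.4,-15],-0.5]
    - [[0,0,0],[18.5,4.1,-15],-0.5]
    - [[0,0,0],[22,4.9,-15],-0.5]
    - [[0,0,0],[25.5,5.7,-15],-0.5]
    - [[0,0,0],[28.5,6.4,-15],-0.5]
    - [[0,0,0],[31,6.9,-15],-0.5]
    - [[0,0,0],[32,7.2,-15],-0.5]
    - [[0,0,0],[32.5,7.25,-15],-0.5]
    - [[0,0,0],[32.5,7.25,-15],-0.5]
    - [[0,0,0],[32.5,7.25,-15],-0.5]
    - [[0,0,0],[32.5,7.25,-15],-0.5]

```text
time_s: 5.57
ee_pos: [0.5244, 0.0595, 0.143]
ee_rot: [-2.221, -2.222, 0.0]
ft_force: [0.9, 0.4, 0.2]
gripper_width: 0.0317
gripper_force: 12.0
```

```bash
python3 - <<'E'
from h import *
tips("side6.npz");D=np.load("side6.npz");cv2.imwrite("pics/s6.png",cv2.resize(D["p"][90:230,180:340],None,fx=4.5,fy=4.2,interpolation=cv2.INTER_CUBIC))
W=cloud("side",D["d"]);s=bot.read_state();e=s["ee_pos"];print(s["q"],s["gripper_force"])
v=(W[...,2]>e[2]-.005)&(W[...,2]<e[2]+.07)&(abs(W[...,0]-e[0])<.014)&(abs(W[...,1]-e[1])<.03);P=W[v];print("vial",len(P),P.min(0),P.max(0))
E
```

```text
ee [0.5244 0.0595 0.143 ] w 0.031691441473142554
finger -1 110 zmin [0.1722 0.1732 0.1735 0.1736] low mean [0.5026 0.0435 0.1818]
finger 1 84 zmin [0.1714 0.1748 0.175  0.178 ] low mean [0.5459 0.0429 0.183 ]
[ 0.0689  0.1676  2.1026 -0.0001  0.8715  0.0689] 11.999681442975998
vial 303 [0.5105 0.0397 0.1506] [0.5375 0.0703 0.2117]
```

View pics/s6.png

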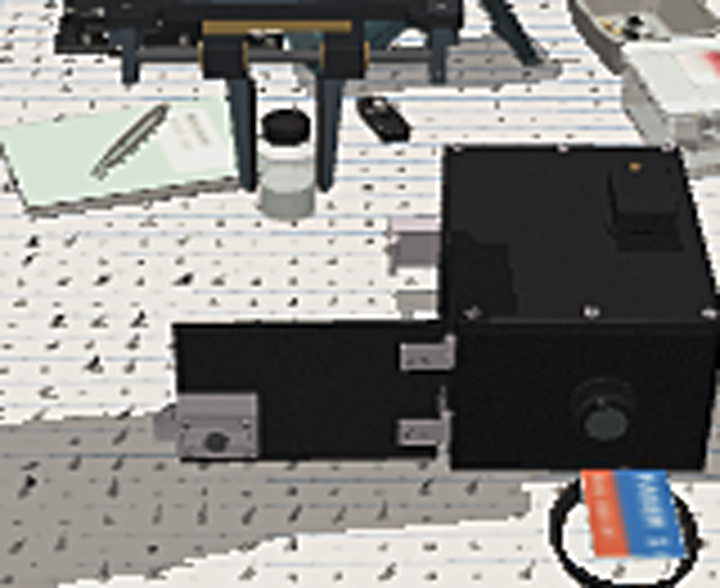

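The vial hangs upright in the fingers at crop (287,165), its underside near z = 0.15, clear above the door at (310,390). I'll lower it into the cup.

Request:
send_rows:
  motion:
    - [[0,0,0],[0.05,0.1,1.5],-0.5]
    - [[0,0,0],[0.05,0.1,4],-0.5]
    - [[0,0,0],[0.05,0.1,7],-0.5]
    - [[0,0,0],[0.05,0.1,9],-0.5]
    - [[0,0,0],[0.05,0.1,10],-0.5]
    - [[0,0,0],[0.05,0.1,10.4],-0.5]
    - [[0,0,0],[0.05,0.1,10.7],-0.5]
    - [[0,0,0],[0.05,0.1,11],-0.5]
    - [[0,0,0],[0.05,0.1,11.3],-0.5]
    - [[0,0,0],[0.05,0.1,11.3],-0.5]

```text
time_s: 6.45
ee_pos: [0.526, 0.0611, 0.0303]
ee_rot: [2.22, 2.222, 0.001]
ft_force: [-0.1, -0.2, -0.3]
gripper_width: 0.0314
gripper_force: 12.0
```

```bash
python3 - <<'E'
from h import *
s=bot.read_state();print(s["ee_pos"],s["ft_force"],s["ft_torque"],s["gripper_width"])
E
```

```text
[0.526  0.0611 0.0303] [-0.1068 -0.1733 -0.301 ] [-0.0308 -0.072   0.0224] 0.03139533398511884
```

Request:
send_rows:
  motion:
    - [[0,0,0],[0,0,0.2],-0.5]
    - [[0,0,0],[0,0,0.4],-0.5]
    - [[0,0,0],[0,0,0.6],-0.5]
    - [[0,0,0],[0,0,0.8],-0.5]
    - [[0,0,0],[0,0,0.8],-0.5]

```text
time_s: 6.87
ee_pos: [0.5254, 0.0611, 0.0216]
ee_rot: [-2.22, -2.223, 0.001]
ft_force: [0.1, 0.7, 0.1]
gripper_width: 0.0317
gripper_force: 12.0
```

```bash
python3 - <<'E'
from h import *
s=bot.read_state();print(s["ee_pos"],s["ft_force"],s["ft_torque"],s["gripper_width"])
E
```

```text
[0.5254 0.0611 0.0216] [0.0852 0.6972 0.1081] [-0.081  -0.0856  0.0199] 0.031712881677718324
```

Request:
send_rows:
  motion:
    - [[0,0,0],[0,0,0.2],-0.5]
    - [[0,0,0],[0,0,0.4],-0.5]
    - [[0,0,0],[0,0,0.6],-0.5]
    - [[0,0,0],[0,0,0.7],-0.5]
    - [[0,0,0],[0,0,0.7],-0.5]
    - [[0,0,0],[0,0,0.7],-0.5]

```text
time_s: 7.37
ee_pos: [0.5256, 0.0611, 0.0149]
ee_rot: [-2.22, -2.223, 0.0]
ft_force: [-0.3, 0.6, -0.1]
gripper_width: 0.0317
gripper_force: 12.0
```

```bash
python3 - <<'E'
from h import *
s=bot.read_state();print(s["ee_pos"],s["ft_force"],s["ft_torque"],s["gripper_width"])
E
```

```text
[0.5256 0.0611 0.0149] [-0.2705  0.5513 -0.1176] [-0.0331 -0.059   0.0617] 0.03166256667095783
```

Request:
send_rows:
  motion:
    - [[0,0,0],[0,0,0.05],-0.5]
    - [[0,0,0],[0,0,0.1],-0.5]
    - [[0,0,0],[0,0,0.1],0.2]
    - [[0,0,0],[0,0,0.1],0.2]
    - [[0,0,0],[0,0,0.1],0.2]
    - [[0,0,0],[0,0,0.1],0.2]
    - [[0,0,0],[0,0,0.1],0.2]
    - [[0,0,0],[0,0,0.1],0.2]
    - [[0,0,0],[0,0,0.1],0.2]

```text
time_s: 8.12
ee_pos: [0.5256, 0.0611, 0.0139]
ee_rot: [-2.22, -2.223, 0.0]
ft_force: [-1.0, 0.2, 0.2]
gripper_width: 0.0546
gripper_force: 0.0
```

```bash
python3 - <<'E'
from h import *
s=bot.read_state();print(s["ee_pos"],s["ft_force"],s["gripper_width"],s["gripper_force"])
E
```

```text
[0.5256 0.0611 0.0139] [-0.9543  0.1943  0.1587] 0.05456002202524428 0.0
```

Request:
send_rows:
  motion:
    - [[0,0,0],[0,0,-0.5],0.2]
    - [[0,0,0],[0,0,-1.5],0.2]
    - [[0,0,0],[0,0,-3.5],0.2]
    - [[0,0,0],[0,0,-6.5],0.2]
    - [[0,0,0],[0,0,-10],0.2]
    - [[0,0,0],[0,0,-13.5],0.2]
    - [[0,0,0],[0,0,-15],0.0]
    - [[0,0,0],[-3,-1,-15],-1]
    - [[0,0,0],[-7,-2.5,-15],-1]
    - [[0,0,0],[-11,-3.9,-15],-1]
    - [[0,0,0],[-15,-3.9,-15],-1]
    - [[0,0,0],[-17,-3.9,-15],-1]
    - [[0,0,0],[-17,-3.9,-15],-1]
    - [[0,0,0],[-17,-3.9,-15],-1]

```text
time_s: 9.28
ee_pos: [0.4868, -0.1098, 0.1647]
ee_rot: [2.222, 2.22, 0.001]
ft_force: [0.5, 0.2, -0.7]
gripper_width: 0.0043
gripper_force: 0.0
```

```bash
cat >> h.py <<'E'
H=np.array([.6150,.0085]);PHI0=np.deg2rad(88.2)
def push(a,gap,z=.051,r=.128):   # TCP target for door angle a
    f=PHI0+a;d=np.array([np.cos(f),np.sin(f)]);n=np.array([d[1],-d[0]])
    return np.r_[H+r*d-(.024+gap)*n,z],f-np.pi
E
python3 - <<'E'
from h import *
p,d=snap("top","top7.npz");q,e=snap("side","side7.npz")
cv2.imwrite("pics/t7.png",np.hstack([cv2.resize(p[110:240,120:250],(400,400)),cv2.resize(q[110:230,180:300],(400,400))]))
W=cloud("top",d);c=(W[...,2]>.06)&(W[...,2]<.09)&(np.hypot(W[...,0]-.525,W[...,1]-.06)<.035);P=W[c];print(len(P),P.mean(0) if len(P) else "",np.nanmax(P,0) if len(P) else "")
g=p.max(2)
s=bot.read_state();print(s["ee_pos"],s["gripper_width"])
t,a=push(1.613,.03);print(t,a,plan(t,a))
E
```

```text
135 [0.5262 0.0575 0.0766] [0.5423 0.0734 0.0851]
[ 0.4868 -0.1084  0.1643] 0.0003704003533124507
[ 0.4876 -0.0469  0.051 ] 0.010787746669205678 (array([ 0.02, -0.  , -0.54]), array([ 6.15,  0.08, 11.34]))
```

View pics/t7.png

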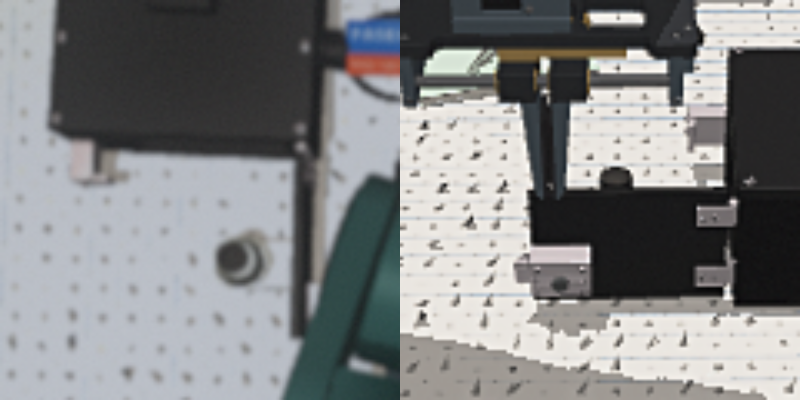

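The vial stands in the cup: black cap at left-panel (240,255), and at right-panel (616,178) behind the door, with its top at z ≈ 0.08. The closed fingers hang in front of the door's outer face. I'll go down to pushing height.

Request:
send_rows:
  motion:
    - [[0,0,0],[0,0,3],-1]
    - [[0,0,0],[1,0,6.5],-1]
    - [[0,0,0],[3,0,9.5],-1]
    - [[0,0,0],[5,0,11],-1]
    - [[0,0,-0.5],[6,0.1,11.3],-1]
    - [[0,0,-0.5],[6.1,0.1,11.3],-1]
    - [[0,0,-0.5],[6.1,0.1,11.3],-1]
    - [[0,0,-0.5],[6.1,0.1,11.3],-1]

```text
time_s: 10.05
ee_pos: [0.4889, -0.0482, 0.0523]
ee_rot: [2.208, 2.232, 0.002]
ft_force: [-0.1, -0.7, 0.8]
gripper_width: 0.0004
gripper_force: 0.0
```

```bash
python3 - <<'E'
from h import *
s=bot.read_state();print(s["time_s"],s["ee_pos"],s["ft_force"],s["gripper_width"])
q,e=snap("side","side8.npz");W=cloud("side",e);x=s["ee_pos"]
m=(abs(W[...,0]-x[0])<.02)&(abs(W[...,1]-x[1])<.02)&(W[...,2]>.03)&(W[...,2]<.14);P=W[m];print(len(P),np.sort(P[:,2])[:4],P[:,1].min(),P[:,0].min(),P[:,0].max())
m=(W[...,2]>.068)&(W[...,2]<.1)&(W[...,0]>.455)&(W[...,0]<.56)&(W[...,1]>-.025)&(W[...,1]<.03);P=W[m];print("door y",np.median(P,0),np.polyfit(P[:,0],P[:,1],1))
for a,g in((1.613,.002),(1.5,-.002),(1.3,-.002)):
    t,b=push(a,g);print(a,t,plan(t,b))
E
```

```text
10.05 [ 0.4889 -0.0482  0.0523] [-0.0704 -0.6743  0.8273] 0.00043170960415995515
223 [0.0404 0.0411 0.0462 0.047 ] -0.06817232803202833 0.47553032799557593 0.5007386458738406
door y [0.5245 0.003  0.0838] [ 0.0069 -0.0006]
1.613 [ 0.4873 -0.0189  0.051 ] (array([ 0.13,  0.02, -0.04]), array([ 2.96, -0.13,  0.13]))
1.5 [ 0.4854 -0.0003  0.051 ] (array([0.13, 0.01, 6.43]), array([ 4.82, -0.3 ,  0.13]))
1.3 [0.4863 0.0256 0.051 ] (array([ 0.13,  0.  , 17.89]), array([ 7.41, -0.19,  0.13]))
```

```bash
cat >> h.py <<'E'
def table(seq):
    s=bot.read_state()
    for a,g in seq:
        t,b=push(a,g);r,x=plan(t,b,s);print("%.3f: [[0,0,%.1f],[%.2f,%.2f,%.1f],-1],"%(a,r[2],x[0],x[1],x[2]))
E
python3 - <<'E'
from h import *
a=1.613-np.array([0,0,0,0,0,.003,.008,.015,.024,.035,.048,.063,.08,.098,.117,.136,.155,.174,.193,.212])
g=[.022,.014,.008,.005,.003]+[0]*15
table(zip(a,g))
E
```

```text
1.613: [[0,0,-0.0],[0.96,-0.13,0.1],-1],
1.613: [[0,0,-0.0],[1.76,-0.13,0.1],-1],
1.613: [[0,0,-0.0],[2.36,-0.13,0.1],-1],
1.613: [[0,0,-0.0],[2.66,-0.13,0.1],-1],
1.613: [[0,0,-0.0],[2.86,-0.13,0.1],-1],
1.610: [[0,0,0.1],[3.20,-0.14,0.1],-1],
1.605: [[0,0,0.4],[3.26,-0.15,0.1],-1],
1.598: [[0,0,0.8],[3.35,-0.16,0.1],-1],
1.589: [[0,0,1.3],[3.47,-0.18,0.1],-1],
1.578: [[0,0,2.0],[3.61,-0.21,0.1],-1],
1.565: [[0,0,2.7],[3.78,-0.23,0.1],-1],
1.550: [[0,0,3.6],[3.97,-0.26,0.1],-1],
1.533: [[0,0,4.5],[4.19,-0.28,0.1],-1],
1.515: [[0,0,5.6],[4.42,-0.30,0.1],-1],
1.496: [[0,0,6.7],[4.67,-0.32,0.1],-1],
1.477: [[0,0,7.8],[4.92,-0.34,0.1],-1],
1.458: [[0,0,8.8],[5.16,-0.35,0.1],-1],
1.439: [[0,0,9.9],[5.41,-0.35,0.1],-1],
1.420: [[0,0,11.0],[5.66,-0.35,0.1],-1],
1.401: [[0,0,12.1],[5.91,-0.35,0.1],-1],
```

Request:
send_rows:
  motion:
    - [[0,0,0],[0.9,-0.1,0],-1]
    - [[0,0,0],[1.7,-0.1,0],-1]
    - [[0,0,0],[2.3,-0.1,0],-1]
    - [[0,0,0],[2.6,-0.1,0],-1]
    - [[0,0,0],[2.8,-0.1,0],-1]
    - [[0,0,0],[2.95,-0.1,0],-1]
    - [[0,0,0],[3.1,-0.1,0],-1]
    - [[0,0,0.4],[3.25,-0.15,0],-1]
    - [[0,0,1],[3.4,-0.15,0],-1]
    - [[0,0,1.6],[3.55,-0.2,0],-1]
    - [[0,0,2.5],[3.75,-0.2,0],-1]
    - [[0,0,3.6],[3.97,-0.25,0],-1]
    - [[0,0,4.5],[4.2,-0.3,0],-1]
    - [[0,0,5.6],[4.42,-0.3,0],-1]
    - [[0,0,6.7],[4.67,-0.3,0],-1]
    - [[0,0,7.8],[4.92,-0.35,0],-1]
    - [[0,0,8.5],[5.1,-0.35,0],-1]
    - [[0,0,9],[5.2,-0.35,0],-1]
    - [[0,0,9],[5.25,-0.35,0],-1]
    - [[0,0,9],[5.25,-0.35,0],-1]

```text
time_s: 11.77
ee_pos: [0.4838, 0.0046, 0.0509]
ee_rot: [-2.378, -2.052, -0.0]
ft_force: [-0.3, -0.0, -0.6]
gripper_width: 0.0
gripper_force: 0.0
```

```bash
cat >> h.py <<'E'
def door(fn):
    s=bot.read_state();p,d=snap("top",fn);q,e=snap("side","S"+fn)
    out=[]
    for n,dd in(("top",d),("side",e)):
        W=cloud(n,dd);z=W[...,2];r=np.hypot(W[...,0]-H[0],W[...,1]-H[1]);f=np.arctan2(W[...,1]-H[1],W[...,0]-H[0])
        m=(z>.085)&(z<.109)&(r>.06)&(r<.155)&(f>1.45)&(f<3.3)
        if m.sum()<10: print(n,"few");continue
        P=W[m][:,:2];r2=cv2.fitLine(P.astype(np.float32),cv2.DIST_HUBER,0,.01,.01).ravel();print(n,m.sum(),"door a",(np.arctan2(r2[1],r2[0])%np.pi)-PHI0, "by centroid",np.median(f[m])-PHI0)
        c=(z>.068)&(z<.084)
        f0=np.median(f[m]);C=H+.088*np.array([np.cos(f0),np.sin(f0)])+.05*np.array([np.sin(f0),-np.cos(f0)])
        c&=np.hypot(W[...,0]-C[0],W[...,1]-C[1])<.022;print("  vial exp",C,"pts",c.sum(),W[c].mean(0) if c.sum() else "", "zmax",np.percentile(z[c],90) if c.sum() else "")
    print("t",s["time_s"],s["ee_pos"],"F",s["ft_force"])
E
python3 - <<'E'
from h import *
door("d1.npz")
table([(a,0) for a in np.arange(1.46,1.0,-.024)])
E
```

```text
top 64 door a -0.490776984769802 by centroid 0.014458540534237896
  vial exp [0.6665 0.0956] pts 0  zmax 
side 247 door a 1.4701649259739114 by centroid 1.5016561749495732
  vial exp [0.5325 0.0671] pts 56 [0.5339 0.0726 0.0802] zmax 0.08300010265669328
t 11.7667 [0.4838 0.0046 0.0509] F [-0.31   -0.0194 -0.5862]
1.460: [[0,0,-0.3],[-0.14,0.13,-0.0],-1],
1.436: [[0,0,1.1],[0.16,0.08,-0.0],-1],
1.412: [[0,0,2.5],[0.47,0.03,-0.0],-1],
1.388: [[0,0,3.9],[0.78,-0.01,-0.0],-1],
1.364: [[0,0,5.2],[1.09,-0.05,-0.0],-1],
1.340: [[0,0,6.6],[1.40,-0.07,-0.0],-1],
1.316: [[0,0,8.0],[1.72,-0.09,-0.0],-1],
1.292: [[0,0,9.4],[2.03,-0.10,-0.0],-1],
1.268: [[0,0,10.7],[2.34,-0.10,-0.0],-1],
1.244: [[0,0,12.1],[2.65,-0.10,-0.0],-1],
1.220: [[0,0,13.5],[2.97,-0.09,-0.0],-1],
1.196: [[0,0,14.9],[3.28,-0.07,-0.0],-1],
1.172: [[0,0,16.2],[3.59,-0.04,-0.0],-1],
1.148: [[0,0,17.6],[3.90,-0.01,-0.0],-1],
1.124: [[0,0,19.0],[4.21,0.03,-0.0],-1],
1.100: [[0,0,20.4],[4.52,0.08,-0.0],-1],
1.076: [[0,0,21.7],[4.83,0.14,-0.0],-1],
1.052: [[0,0,23.1],[5.13,0.20,-0.0],-1],
1.028: [[0,0,24.5],[5.44,0.28,-0.0],-1],
1.004: [[0,0,25.9],[5.74,0.35,-0.0],-1],
```

Request:
send_rows:
  motion:
    - [[0,0,0.4],[0.1,0.1,0],-1]
    - [[0,0,1.2],[0.2,0.08,0],-1]
    - [[0,0,2.5],[0.45,0.03,0],-1]
    - [[0,0,3.9],[0.78,0,0],-1]
    - [[0,0,5.2],[1.09,-0.05,0],-1]
    - [[0,0,6.6],[1.4,-0.07,0],-1]
    - [[0,0,8],[1.72,-0.1,0],-1]
    - [[0,0,9.4],[2.03,-0.1,0],-1]
    - [[0,0,10.7],[2.34,-0.1,0],-1]
    - [[0,0,12.1],[2.65,-0.1,0],-1]
    - [[0,0,13.5],[2.97,-0.1,0],-1]
    - [[0,0,14.9],[3.28,-0.07,0],-1]
    - [[0,0,16.2],[3.59,-0.04,0],-1]
    - [[0,0,17.6],[3.9,0,0],-1]
    - [[0,0,19],[4.21,0.03,0],-1]
    - [[0,0,20.4],[4.52,0.08,0],-1]
    - [[0,0,21.5],[4.75,0.12,0],-1]
    - [[0,0,22.2],[4.9,0.15,0],-1]
    - [[0,0,22.5],[5.0,0.17,0],-1]
    - [[0,0,22.5],[5.0,0.17,0],-1]

```text
time_s: 13.53
ee_pos: [0.4929, 0.0538, 0.0509]
ee_rot: [2.733, 1.549, 0.0]
ft_force: [0.2, 0.2, 0.3]
gripper_width: 0.0008
gripper_force: 0.0
```

```bash
python3 - <<'E'
from h import *
door("d2.npz")
table([(a,0) for a in np.arange(1.06,.58,-.024)])
E
```

```text
top 55 door a 0.01778581849863059 by centroid 0.014783344439226243
  vial exp [0.6665 0.0957] pts 0  zmax 
side 306 door a -1.3338248569555091 by centroid 1.1442886643067283
  vial exp [0.5582 0.0923] pts 66 [0.5651 0.0952 0.0792] zmax 0.08229827180449195
t 13.5333 [0.4929 0.0538 0.0509] F [0.2061 0.2359 0.2682]
1.060: [[0,0,0.1],[0.03,-0.01,-0.0],-1],
1.036: [[0,0,1.5],[0.34,-0.06,-0.0],-1],
1.012: [[0,0,2.9],[0.65,-0.11,-0.0],-1],
0.988: [[0,0,4.3],[0.96,-0.14,-0.0],-1],
0.964: [[0,0,5.7],[1.27,-0.18,-0.0],-1],
0.940: [[0,0,7.0],[1.58,-0.20,-0.0],-1],
0.916: [[0,0,8.4],[1.89,-0.21,-0.0],-1],
0.892: [[0,0,9.8],[2.21,-0.22,-0.0],-1],
0.868: [[0,0,11.2],[2.52,-0.22,-0.0],-1],
0.844: [[0,0,12.5],[2.83,-0.22,-0.0],-1],
0.820: [[0,0,13.9],[3.14,-0.20,-0.0],-1],
0.796: [[0,0,15.3],[3.46,-0.18,-0.0],-1],
0.772: [[0,0,16.7],[3.77,-0.15,-0.0],-1],
0.748: [[0,0,18.0],[4.08,-0.12,-0.0],-1],
0.724: [[0,0,19.4],[4.39,-0.07,-0.0],-1],
0.700: [[0,0,20.8],[4.69,-0.02,-0.0],-1],
0.676: [[0,0,22.2],[5.00,0.04,-0.0],-1],
0.652: [[0,0,23.5],[5.31,0.11,-0.0],-1],
0.628: [[0,0,24.9],[5.61,0.18,0.0],-1],
0.604: [[0,0,26.3],[5.91,0.26,0.0],-1],
0.580: [[0,0,27.7],[6.21,0.35,0.0],-1],
```

Request:
send_rows:
  motion:
    - [[0,0,0.4],[0.1,0,0],-1]
    - [[0,0,1.3],[0.3,-0.05,0],-1]
    - [[0,0,2.6],[0.6,-0.1,0],-1]
    - [[0,0,4.3],[0.96,-0.15,0],-1]
    - [[0,0,5.7],[1.27,-0.18,0],-1]
    - [[0,0,7],[1.58,-0.2,0],-1]
    - [[0,0,8.4],[1.89,-0.2,0],-1]
    - [[0,0,9.8],[2.21,-0.22,0],-1]
    - [[0,0,11.2],[2.52,-0.22,0],-1]
    - [[0,0,12.5],[2.83,-0.22,0],-1]
    - [[0,0,13.9],[3.14,-0.2,0],-1]
    - [[0,0,15.3],[3.46,-0.18,0],-1]
    - [[0,0,16.7],[3.77,-0.15,0],-1]
    - [[0,0,18],[4.08,-0.12,0],-1]
    - [[0,0,19.4],[4.39,-0.07,0],-1]
    - [[0,0,20.8],[4.69,-0.02,0],-1]
    - [[0,0,22],[4.95,0.03,0],-1]
    - [[0,0,22.8],[5.13,0.07,0],-1]
    - [[0,0,23],[5.2,0.1,0],-1]
    - [[0,0,23],[5.2,0.1,0],-1]

```text
time_s: 15.3
ee_pos: [0.5205, 0.0979, 0.051]
ee_rot: [-2.987, -0.973, -0.0]
ft_force: [-0.4, 0.5, -1.1]
gripper_width: 0.0006
gripper_force: 0.0
```

```bash
python3 - <<'E'
from h import *
door("d3.npz")
table([(a,0) for a in np.arange(.66,.22,-.022)])
E
```

```text
top 70 door a 0.015699059885044164 by centroid 0.01625246796825386
  vial exp [0.6663 0.0957] pts 0  zmax 
side 260 door a 1.476901204507847 by centroid 0.7602639047735553
  vial exp [0.5937 0.1074] pts 76 [0.603  0.1053 0.0777] zmax 0.08228210326993468
t 15.3 [0.5205 0.0979 0.051 ] F [-0.4316  0.4884 -1.0873]
0.660: [[0,0,0.1],[0.01,-0.01,-0.0],-1],
0.638: [[0,0,1.3],[0.29,-0.06,-0.0],-1],
0.616: [[0,0,2.6],[0.57,-0.11,-0.0],-1],
0.594: [[0,0,3.9],[0.86,-0.14,-0.0],-1],
0.572: [[0,0,5.1],[1.14,-0.17,-0.0],-1],
0.550: [[0,0,6.4],[1.43,-0.20,-0.0],-1],
0.528: [[0,0,7.6],[1.71,-0.22,-0.0],-1],
0.506: [[0,0,8.9],[2.00,-0.23,-0.0],-1],
0.484: [[0,0,10.2],[2.28,-0.23,-0.0],-1],
0.462: [[0,0,11.4],[2.57,-0.23,-0.0],-1],
0.440: [[0,0,12.7],[2.86,-0.22,-0.0],-1],
0.418: [[0,0,13.9],[3.14,-0.21,-0.0],-1],
0.396: [[0,0,15.2],[3.43,-0.19,-0.0],-1],
0.374: [[0,0,16.5],[3.72,-0.17,-0.0],-1],
0.352: [[0,0,17.7],[4.00,-0.13,-0.0],-1],
0.330: [[0,0,19.0],[4.28,-0.09,-0.0],-1],
0.308: [[0,0,20.2],[4.57,-0.05,-0.0],-1],
0.286: [[0,0,21.5],[4.85,0.00,-0.0],-1],
0.264: [[0,0,22.8],[5.13,0.06,-0.0],-1],
0.242: [[0,0,24.0],[5.41,0.12,-0.0],-1],
0.220: [[0,0,25.3],[5.69,0.19,-0.0],-1],
```

Request:
send_rows:
  motion:
    - [[0,0,0.4],[0.1,0,0],-1]
    - [[0,0,1.2],[0.27,-0.05,0],-1]
    - [[0,0,2.4],[0.55,-0.1,0],-1]
    - [[0,0,3.8],[0.85,-0.14,0],-1]
    - [[0,0,5.1],[1.14,-0.17,0],-1]
    - [[0,0,6.4],[1.43,-0.2,0],-1]
    - [[0,0,7.6],[1.71,-0.22,0],-1]
    - [[0,0,8.9],[2.0,-0.23,0],-1]
    - [[0,0,10.2],[2.28,-0.23,0],-1]
    - [[0,0,11.4],[2.57,-0.23,0],-1]
    - [[0,0,12.7],[2.86,-0.22,0],-1]
    - [[0,0,13.9],[3.14,-0.21,0],-1]
    - [[0,0,15.2],[3.43,-0.19,0],-1]
    - [[0,0,16.5],[3.72,-0.17,0],-1]
    - [[0,0,17.7],[4.0,-0.13,0],-1]
    - [[0,0,19],[4.28,-0.09,0],-1]
    - [[0,0,20.1],[4.53,-0.05,0],-1]
    - [[0,0,21],[4.75,0,0],-1]
    - [[0,0,21.3],[4.82,0,0],-1]
    - [[0,0,21.3],[4.82,0,0],-1]

```text
time_s: 17.07
ee_pos: [0.5596, 0.1263, 0.051]
ee_rot: [-3.116, -0.403, -0.0]
ft_force: [0.2, -0.8, -0.3]
gripper_width: 0.0005
gripper_force: 0.0
```

```bash
python3 - <<'E'
from h import *
door("d4.npz")
table([(a,0) for a in np.arange(.28,.0,-.014)])
E
```

```text
top 39 door a -1.295826538283329 by centroid 0.32182056479995036
  vial exp [0.6377 0.1071] pts 0  zmax 
side 212 door a 0.9865857671909524 by centroid 0.3983006606563726
  vial exp [0.6301 0.1086] pts 0  zmax 
t 17.0667 [0.5596 0.1263 0.051 ] F [ 0.1618 -0.7702 -0.2779]
0.280: [[0,0,0.6],[0.10,-0.02,-0.0],-1],
0.266: [[0,0,1.4],[0.28,-0.05,-0.0],-1],
0.252: [[0,0,2.1],[0.46,-0.08,-0.0],-1],
0.238: [[0,0,3.0],[0.64,-0.11,-0.0],-1],
0.224: [[0,0,3.8],[0.82,-0.13,-0.0],-1],
0.210: [[0,0,4.6],[1.00,-0.15,-0.0],-1],
0.196: [[0,0,5.4],[1.19,-0.17,-0.0],-1],
0.182: [[0,0,6.2],[1.37,-0.18,-0.0],-1],
0.168: [[0,0,7.0],[1.55,-0.20,-0.0],-1],
0.154: [[0,0,7.8],[1.73,-0.21,-0.0],-1],
0.140: [[0,0,8.6],[1.91,-0.21,-0.0],-1],
0.126: [[0,0,9.4],[2.10,-0.22,-0.0],-1],
0.112: [[0,0,10.2],[2.28,-0.22,-0.0],-1],
0.098: [[0,0,11.0],[2.46,-0.22,-0.0],-1],
0.084: [[0,0,11.8],[2.64,-0.22,-0.0],-1],
0.070: [[0,0,12.6],[2.83,-0.21,-0.0],-1],
0.056: [[0,0,13.4],[3.01,-0.21,-0.0],-1],
0.042: [[0,0,14.2],[3.19,-0.20,-0.0],-1],
0.028: [[0,0,15.0],[3.37,-0.18,-0.0],-1],
0.014: [[0,0,15.8],[3.55,-0.17,-0.0],-1],
```

Request:
send_rows:
  motion:
    - [[0,0,0.6],[0.1,0,0],-1]
    - [[0,0,1.4],[0.25,-0.05,0],-1]
    - [[0,0,2.1],[0.45,-0.08,0],-1]
    - [[0,0,3],[0.64,-0.1,0],-1]
    - [[0,0,3.8],[0.82,-0.13,0],-1]
    - [[0,0,4.6],[1.0,-0.15,0],-1]
    - [[0,0,5.4],[1.19,-0.17,0],-1]
    - [[0,0,6.2],[1.37,-0.18,0],-1]
    - [[0,0,7],[1.55,-0.2,0],-1]
    - [[0,0,7.8],[1.73,-0.2,0],-1]
    - [[0,0,8.6],[1.91,-0.2,0],-1]
    - [[0,0,9.2],[2.03,-0.22,0],-1]
    - [[0,0,9.5],[2.1,-0.22,0],-1]
    - [[0,0,9.5],[2.1,-0.22,0],-1]

```text
time_s: 18.33
ee_pos: [0.5785, 0.1336, 0.0508]
ee_rot: [3.138, 0.143, -0.002]
ft_force: [-4.8, -1.4, 4.2]
gripper_width: 0.0003
gripper_force: 2.3
```

```bash
python3 - <<'E'
from h import *
door("d5.npz")
table([(a,0) for a in np.arange(.12,-.05,-.01)])
p=np.load("d5.npz")["p"];q=np.load("Sd5.npz")["p"]
cv2.imwrite("pics/t8.png",np.hstack([cv2.resize(p[80:230,100:250],(400,400)),cv2.resize(q[80:230,200:350],(400,400))]))
E
```

```text
top 44 door a 0.25646796933938987 by centroid 0.1658558662498919
  vial exp [0.6528 0.1024] pts 0  zmax 
side 175 door a 0.7052060674839211 by centroid 0.2409915433080989
  vial exp [0.6456 0.105 ] pts 0  zmax 
t 18.3333 [0.5785 0.1336 0.0508] F [-4.7563 -1.3694  4.2009]
0.120: [[0,0,0.2],[0.13,-0.02,-0.0],-1],
0.110: [[0,0,0.7],[0.26,-0.04,-0.0],-1],
0.100: [[0,0,1.3],[0.39,-0.06,-0.0],-1],
0.090: [[0,0,1.9],[0.51,-0.08,-0.0],-1],
0.080: [[0,0,2.5],[0.64,-0.10,-0.0],-1],
0.070: [[0,0,3.0],[0.77,-0.12,-0.0],-1],
0.060: [[0,0,3.6],[0.90,-0.14,-0.0],-1],
0.050: [[0,0,4.2],[1.03,-0.15,-0.0],-1],
0.040: [[0,0,4.8],[1.16,-0.17,-0.0],-1],
0.030: [[0,0,5.3],[1.29,-0.18,-0.0],-1],
0.020: [[0,0,5.9],[1.42,-0.19,-0.0],-1],
0.010: [[0,0,6.5],[1.55,-0.20,-0.0],-1],
0.000: [[0,0,7.0],[1.68,-0.21,-0.0],-1],
-0.010: [[0,0,7.6],[1.81,-0.22,-0.0],-1],
-0.020: [[0,0,8.2],[1.94,-0.22,-0.0],-1],
-0.030: [[0,0,8.8],[2.07,-0.23,-0.0],-1],
-0.040: [[0,0,9.3],[2.20,-0.23,-0.0],-1],
```

View pics/t8.png

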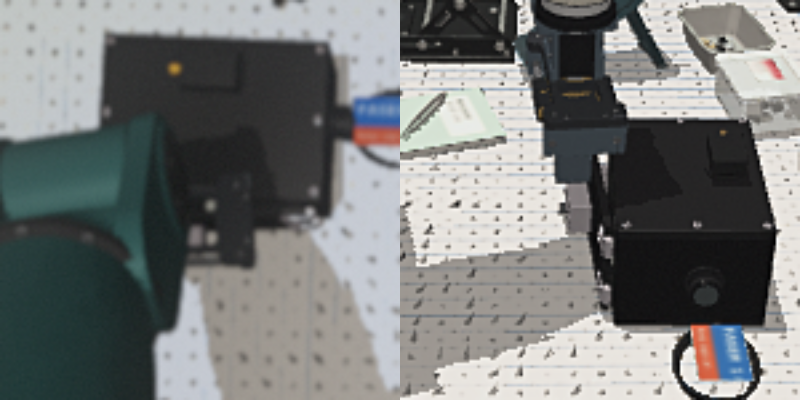

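The door is nearly shut: gripper over the front edge at left-panel (235,215), with the door a narrow wedge at right-panel (600,220). The tongue has just met the strike, at about 5 N. I'll push slowly and watch the force.

Request:
send_rows:
  motion:
    - [[0,0,0.3],[0.1,0,0],-1]
    - [[0,0,0.6],[0.2,-0.03,0],-1]
    - [[0,0,1],[0.3,-0.05,0],-1]
    - [[0,0,1.4],[0.4,-0.06,0],-1]
    - [[0,0,1.4],[0.4,-0.06,0],-1]

```text
time_s: 18.85
ee_pos: [0.5822, 0.1344, 0.0508]
ee_rot: [3.14, 0.105, -0.003]
ft_force: [-7.0, -1.2, 6.5]
gripper_width: 0.0006
gripper_force: 3.7
```

```bash
python3 - <<'E'
from h import *
for i in range(2):
    s=bot.read_state();print(s["ee_pos"],R.from_rotvec(s["ee_rot"]).as_matrix()[:,2],s["ft_force"],s["ft_torque"],s["gripper_force"]);
E
```

```text
[0.5822 0.1344 0.0508] [-0.0019 -0.0004 -1.    ] [-7.0497 -1.2437  6.4803] [-0.3674  1.1427 -0.143 ] 3.6627303063869476
[0.5822 0.1344 0.0508] [-0.0019 -0.0004 -1.    ] [-7.0497 -1.2437  6.4803] [-0.3674  1.1427 -0.143 ] 3.6627303063869476
```

Request:
send_rows:
  motion:
    - [[0,0,0.4],[0.1,-0.02,0],-1]
    - [[0,0,0.8],[0.2,-0.03,0],-1]
    - [[0,0,1.2],[0.3,-0.05,0],-1]
    - [[0,0,1.6],[0.4,-0.06,0],-1]
    - [[0,0,1.6],[0.4,-0.06,0],-1]

```text
time_s: 19.27
ee_pos: [0.5874, 0.1356, 0.051]
ee_rot: [-3.141, -0.061, -0.001]
ft_force: [0.2, 1.0, 0.4]
gripper_width: 0.0003
gripper_force: 0.2
```

Request:
send_rows:
  motion:
    - [[0,0,0.3],[0.1,-0.02,0],-1]
    - [[0,0,0.6],[0.2,-0.03,0],-1]
    - [[0,0,0.9],[0.3,-0.04,0],-1]
    - [[0,0,0.9],[0.3,-0.04,0],-1]

```text
time_s: 19.6
ee_pos: [0.5897, 0.136, 0.0509]
ee_rot: [3.141, 0.037, -0.001]
ft_force: [-3.2, -0.5, 2.4]
gripper_width: 0.0002
gripper_force: 1.9
```

```bash
python3 - <<'E'
from h import *
s=bot.read_state();print(s["ee_pos"],s["ft_force"],s["gripper_force"])
W=cloud("side",snap("side","s9.npz")[1]);D=np.load("s9.npz")
cv2.imwrite("pics/t9.png",cv2.resize(D["p"][120:215,235:345],(770,600),interpolation=cv2.INTER_CUBIC))
E
```

```text
[0.5897 0.136  0.0509] [-3.1998 -0.5456  2.3844] 1.8518514186143875
```

Request:
send_rows:
  motion:
    - [[0,0,0.3],[0.1,-0.02,0],-1]
    - [[0,0,0.6],[0.2,-0.03,0],-1]
    - [[0,0,0.6],[0.2,-0.03,0],-1]
    - [[0,0,0.6],[0.2,-0.03,0],-1]

```text
time_s: 19.98
ee_pos: [0.5898, 0.1362, 0.0508]
ee_rot: [3.141, 0.021, -0.007]
ft_force: [-16.1, -0.4, 13.5]
gripper_width: 0.0004
gripper_force: 8.2
```

The door now meets a hard stop: no travel, and the force jumps to 16 N after the earlier drop from the snap. I'll back off and check that it stays shut.

Request:
send_rows:
  motion:
    - [[0,0,0],[-0.3,0,0],-1]
    - [[0,0,0],[-1,0,0],-1]
    - [[0,0,0],[-2.5,0,0],-1]
    - [[0,0,0],[-5,0,0],-1]
    - [[0,0,0],[-8,0,0],-1]
    - [[0,0,0],[-8,0,-3],-1]
    - [[0,0,0],[-8,0,-6.5],-1]
    - [[0,0,0],[-8,0,-10],-1]
    - [[0,0,0],[-8,-3,-13],-1]
    - [[0,0,0],[-8,-6.5,-16],-1]
    - [[0,0,0],[-8,-10,-18],-1]
    - [[0,0,0],[-8,-14,-18],-1]
    - [[0,0,0],[-8,-18,-18],-1]
    - [[0,0,0],[-8,-22,-18],-1]
    - [[0,0,0],[-8,-25,-18],-1]
    - [[0,0,0],[-8,-25,-18],-1]
    - [[0,0,0],[-8,-25,-18],-1]

```text
time_s: 21.4
ee_pos: [0.5081, 0.3864, 0.2306]
ee_rot: [-3.141, -0.024, -0.0]
ft_force: [0.1, -0.8, -0.6]
gripper_width: 0.0005
gripper_force: 0.0
```

```bash
python3 - <<'E'
from h import *
s=bot.read_state();print(s["time_s"],s["ee_pos"],s["q"],s["ft_force"])
p,d=snap("top","f.npz");q,e=snap("side","fs.npz")
T0=np.load("top0.npz")
W=cloud("top",d);z=W[...,2];x,y=W[...,0],W[...,1]
m=(z>.09)&(z<.12)&(x>.4)&(x<.66)&(y>-.03)&(y<.3)
for yy in np.arange(.02,.2,.02):
    k=m&(abs(y-yy)<.008);print("y%.2f front xmin %.4f"%(yy,np.percentile(x[k],1) if k.sum() else np.nan),end="; ")
print()
m=(z>.02)&(z<.07)&(x>.5)&(x<.61)&(y>0)&(y<.26);print("low proud pts (latch/strike)",m.sum(),W[m].min(0) if m.sum() else"",W[m].max(0) if m.sum() else"")
# bystanders
W=cloud("side",e)
for n,c,h in(("a",(.5536,-.27),.05),("b",(.505,-.402),.05),("drop",(.642,-.357),.06)):
    for nm,V in(("top",cloud("top",d)),("side",W)):
        k=(V[...,2]>h-.012)&(V[...,2]<h+.02)&(np.hypot(V[...,0]-c[0],V[...,1]-c[1])<.03);print(n,nm,k.sum(),V[k].mean(0) if k.sum() else "")
V=W;k=(V[...,2]>.03)&(V[...,2]<.1)&(V[...,0]>.4)&(V[...,0]<.6)&(V[...,1]>0)&(V[...,1]<.26);P=V[k];print("side in front",len(P),P.min(0) if len(P) else"",P.max(0) if len(P) else"")
E
```

```text
21.4 [0.5081 0.3864 0.2306] [ 0.6138  0.2336  1.8366 -0.0001  1.0712  2.169 ] [ 0.0692 -0.7748 -0.5756]
y0.02 front xmin 0.6037; y0.04 front xmin 0.6060; y0.06 front xmin 0.6068; y0.08 front xmin 0.6071; y0.10 front xmin 0.6078; y0.12 front xmin 0.6083; y0.14 front xmin 0.6092; y0.16 front xmin 0.6096; y0.18 front xmin 0.6187; 
low proud pts (latch/strike) 480 [0.5788 0.0062 0.0209] [0.6099 0.1957 0.0696]
a top 79 [ 0.5537 -0.2693  0.0492]
a side 132 [ 0.5518 -0.2741  0.0476]
b top 89 [ 0.5056 -0.401   0.0488]
b side 173 [ 0.5035 -0.4056  0.0481]
drop top 37 [ 0.6436 -0.3581  0.0571]
drop side 0 
side in front 170 [0.5777 0.0256 0.0302] [0.5997 0.1966 0.0868]
```

```bash
python3 -c "
from station import bot
print(bot.sign_off())"
```

```text
the job is handed in; nothing more can be done
None
```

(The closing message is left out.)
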